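# Sort the ceramist's bench

## Robot

A 6-joint arm with a two-finger parallel gripper is mounted at the origin on a cart in front of the work surface, level with it; the furniture and walls round the work are solid. World frame = base frame: x ahead of the robot, y to its left, z up, the work surface at z = 0. Lengths are in m, angles in rad, forces in N, time in s.
With the tool pointing down it reaches from about 0.35 to 0.775 m from the base axis. Payload 7.3 kg.
Tool frame: the origin (TCP) lies at the very end of the fingers, on their centre line; the grasp point (between the pads) lies 19 mm behind it; z points along the fingers, y is the line along which they close (so a half turn about z gives the same grasp; the last joint's range is limited). The gripper opens to 92 mm and grips with 3 to 60 N. Pads are 19 mm wide; open, the fingers measure 130 mm over their backs; the gripper's body (75 mm by 190 mm) begins 47 mm behind the grasp point.
Start: joints at [-1.409, 0.342, 1.524, -0, 1.275, -0.146], TCP at [0.159, -0.5, 0.227] pointing down, gripper open.
Joint ranges: [-2.53, 2.53], [-0.77, 2.02], [0.04, 2.7], [-1, 4.14], [0.28, 2.66], [-3.11, 3.11]. Speed limits (rad/s): [2.57, 2.57, 3.14, 3.14, 3.14, 3.14].

## Interface

Orientations are given as a unit quaternion [x, y, z, w].
In Python, from rig import ctrl, eyes, job gives the robot as it stands (ctrl), with the cameras (eyes) and the job (job).
- The arm moves only by the tool shift_gripper, called after "Call:" by a JSON object that holds its "api" and its "payload", one argument or row to a line. Schema: {"type":"object","properties":{"offsets":{"type":"object","properties":{"x":{"type":"array","items":{"type":"number"},"minItems":1,"maxItems":8},"y":{"type":"array","items":{"type":"number"},"minItems":1,"maxItems":8},"z":{"type":"array","items":{"type":"number"},"minItems":1,"maxItems":8},"yaw":{"type":"array","items":{"type":"number"},"minItems":1,"maxItems":8}},"additionalProperties":false,"required":["x","y","z","yaw"]},"jaw":{"type":"number"},"grip_n":{"type":"number"},"only":{"type":"string"},"quiet":{"type":"boolean"},"lines":{"type":"string"}},"required":["offsets"],"additionalProperties":false}. offsets is an object with one list for each field, all of the same length, 1 to 8, a row being the entries at one place: x, y, z (the shift in m), yaw (a turn about the tool's z in rad); each row is the pose to reach, as a shift and turn from the pose commanded when the call began, along the tool's axes at that moment; what a row does not reach only later rows make up. A row lasts 1/8 s, in which the tool goes at most 0.0625 m and 0.188 rad, less where a joint would pass 70% of its speed; a pose out of reach is approached as far as the arm can. jaw is the finger opening in m, set as the call begins (left out keeps the last). The fingers move at their own pace and stop on an object; grip_n is the grip in N (left out, the last holds). Time passes only in rows, so rows that do not move let the fingers close. The tool returns the time, the measured TCP pose, the force, the opening and the grip force at its end. only (a regular expression) keeps the lines of the reply that match it, lines (a string "A,B") keeps lines A to B, and quiet returns only ok. Input that does not fit is refused with a message, and nothing moves.
- ctrl.sense(): the state, without advancing time (a new reading comes with each control period).
- eyes.capture(name): name is "side" or "top"; returns the picture (420x560x3 uint8, red, green, blue); there is no depth.
- eyes.camera_info(name): a dict with "mtx" (3x3 intrinsics, pixels), "R" (3x3) and "t" (3): a world point X has camera coordinates R X + t. Camera axes: x right, y down, z forward; pixel columns grow to the right and rows downward; lengths in m; the calibration is good to about 2 mm. A picture is of the moment at which its call begins. camera_info takes no time and is no camera call.
- job.finish_job(): hands the job in; it is judged then, once.
The state is a dict: "time_s": time; "q": joint angles; "qvel": joint speeds; "joint_torque": joint torques, N m; "tool_pos": TCP position; "ee_rot": TCP orientation; "wrist_force": force on the tool from outside, world axes, zero at the start; "wrist_torque": the same for the moment, N m; "width": finger opening in m; "grip_force": force on a finger pad.
Only numpy, scipy, OpenCV 4.12 (cv2) and the standard library are available. Lean on these libraries where they do the work, as an engineer would, in place of code of your own. Each camera call takes 0.05 s, during which the arm holds its last target. There are 200 camera calls.

## Task

Sort the mixed things at the front of the bench into their places: the plaster cast in the dark blue tray, the yellow putty block and the pink wax block side by side in the yellow tray, the jar with the red lid in the red jar holder and the jar with the teal lid in the teal jar holder. Everything must sit flat on the floor of its place, the same way up as now, with no part resting on a rim or on another thing. Leave the black-capped amber jar where it is, it is still in use.

Things in the scene. Friction and masses are not known exactly. Their poses are not given: they have to be found in the camera images.
- plaster_cast: Origin: centre of its underside, z up. Loose cream plaster lower-jaw cast, horseshoe-shaped, 34 (its x) x 43 (its y) mm; base 10 mm high, teeth to 15 mm, 60 g. Arch front at its -x; two legs end at +x with an open gap between: grip across y, outside the legs, 5 mm to +x of the origin (43 mm wide). Its x is within 0.5 rad of world y at the start. In the front row of loose things, order random.
- putty: Origin: centre of its underside, z up. Loose yellow silicone putty block, 22 (its x) x 34 (its y) x 20 (z) mm, 30 g. Its x axis lies within 0.5 rad of world x at the start. In the front row.
- wax_block: Origin: centre of its underside, z up. Loose pink wax block, 20 (its x) x 50 (its y) x 10 (z) mm, 40 g. Its x axis lies within 0.5 rad of world x at the start. In the front row.
- red_jar: Origin: centre of its underside, z up. Loose closed powder jar with a white cap that has a red top disc, and a red label band; 52 mm high, body 36 mm diameter, cap 40 mm diameter from 38 mm up; the cap is fixed, it may be gripped by it. 40 g.
- teal_jar: Origin: centre of its underside, z up. Loose closed powder jar with a white cap that has a teal (blue-green) top disc, and a teal label band; 56 mm high, body 42 mm diameter, cap 46 mm diameter from 42 mm up; the cap is fixed, it may be gripped by it. 40 g.
- amber_jar: Origin: centre of its underside, z up. Loose closed jar with a black cap with an amber top disc, 40 mm diameter, 48 mm high. It stands among the others and must stay where it is.
- cast_tray: Origin: centre of its underside, z up. Fixed dark blue open tray, 76 x 76 mm outside, walls 4 mm thick, rim 12 mm high, inside floor 68 x 68 mm at 4 mm above the bench. Its x is within 0.25 rad of world x. In the row of targets behind the loose things, order random.
- material_tray: Origin: centre of its underside, z up. Fixed yellow open tray, 76 (its x) x 132 (its y) mm outside, walls 4 mm thick, rim 12 mm high, inside floor 68 x 124 mm at 4 mm above the bench. Holds putty and wax block one beside the other along its y, each with its own y along the tray's y. Its x is within 0.15 rad of world x. In the row of targets.
- red_holder: Origin: centre of its underside, z up. Fixed round red jar holder, 72 mm outside diameter, inside floor about 58 mm diameter at 4 mm above the bench, rim 10 mm high. In the row of targets.
- teal_holder: Origin: centre of its underside, z up. Fixed round teal (blue-green) jar holder, 76 mm outside diameter, inside floor about 62 mm diameter at 4 mm above the bench, rim 10 mm high. In the row of targets.

How it is judged:
At the end, for the whole second after the job is handed in: Cast flat in the blue tray (origin within 30 mm of its centre in x and y), putty and wax block flat in the yellow tray (28 x 58 and 28 x 55 mm), red and teal jars in their holders (16 mm); undersides 1 to 8 mm up, tilt under 0.12 rad, at rest; amber jar moved under 30 mm (x of plaster_cast in the frame of cast_tray between -0.03 and 0.03 m and y of plaster_cast in the frame of cast_tray between -0.03 and 0.03 m and z of plaster_cast in the frame of cast_tray between 0.001 and 0.008 m and angle between each of plaster_cast, putty, wax_block, red_jar, teal_jar's own z axis and vertical below 0.12 rad and linear speed of each of plaster_cast, putty, wax_block, red_jar, teal_jar below 0.02 m/s and x of putty in the frame of material_tray between -0.028 and 0.028 m and y of putty in the frame of material_tray between -0.058 and 0.058 m and z of putty in the frame of material_tray between 0.001 and 0.008 m and x of wax_block in the frame of material_tray between -0.028 and 0.028 m and y of wax_block in the frame of material_tray between -0.055 and 0.055 m and z of wax_block in the frame of material_tray between 0.001 and 0.008 m and horizontal distance between red_jar and red_holder below 0.016 m and z of red_jar in the frame of red_holder between 0.001 and 0.008 m and horizontal distance between teal_jar and teal_holder below 0.016 m and z of teal_jar in the frame of teal_holder between 0.001 and 0.008 m and distance of amber_jar from where it was at the start of the episode below 0.03 m); the robot touches nothing.
It fails at once if the amber jar is pushed or carried away (more than 30 mm) or tipped over (distance of amber_jar from where it was at the start of the episode above 0.03 m or angle between amber_jar's own z axis and vertical above 0.5 rad).
It also fails if it takes over 93 s, if anything falls off the work surface, if the arm or the gripper's body presses on something with over 40 N, if the wrist force passes 120 N, or if a joint passes its speed limit or range.

## Working session

There is one attempt and no reset: what is moved stays moved. The work goes in short steps, Python scripts to look and compute and a tool call to move; the robot and the scene stay as the last step left them, time stands still between calls to the robot, and variables do not carry over. Pictures are saved under pics/ and viewed, at most 14 in all, crops included, and the job is handed in when it is done.

```bash
ls; mkdir -p pics; python3 - <<'E'
from rig import ctrl, eyes, job
import cv2,numpy as np
for n in("top","side"):
    im=eyes.capture(n); cv2.imwrite(f"pics/{n}0.png",im[:,:,::-1])
    c=eyes.camera_info(n); print(n,np.round(c["mtx"],1).tolist(),np.round(c["R"],3).tolist(),np.round(c["t"],3).tolist())
s=ctrl.sense();print({k:np.round(v,3).tolist() for k,v in s.items()})
E
```

```text
pics
rig.py
top [[543.1, 0.0, 279.0], [0.0, 543.1, 206.1], [0.0, 0.0, 1.0]] [[-0.017, -1.0, -0.001], [-0.982, 0.017, -0.189], [0.189, -0.002, -0.982]] [-0.179, 0.473, 0.924]
side [[402.2, 0.0, 282.9], [0.0, 402.2, 206.0], [0.0, 0.0, 1.0]] [[-0.997, -0.083, -0.003], [-0.031, 0.402, -0.915], [0.077, -0.912, -0.403]] [0.46, 0.117, 0.689]
{'time_s': 0.1, 'q': [-1.409, 0.343, 1.525, 0.0, 1.275, -0.146], 'qvel': [0.001, -0.001, -0.002, 0.0, -0.001, 0.0], 'joint_torque': [0.0, -43.201, -24.469, 0.072, 0.053, -0.0], 'tool_pos': [0.159, -0.5, 0.226], 'ee_rot': [0.988, 0.153, -0.0, -0.001], 'wrist_force': [-0.954, -0.293, -0.02], 'wrist_torque': [0.002, -0.08, 0.055], 'grip_force': 0.0, 'width': 0.092}
```

View pics/top0.png

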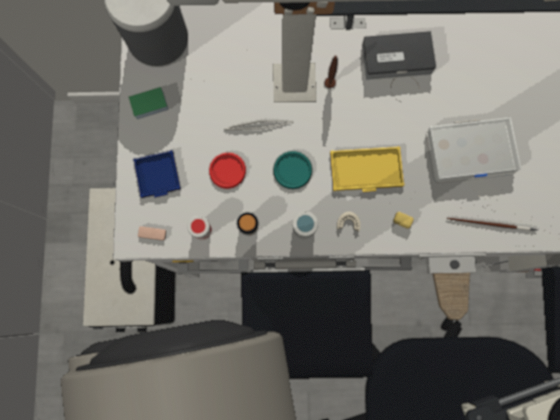

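View pics/side0.png

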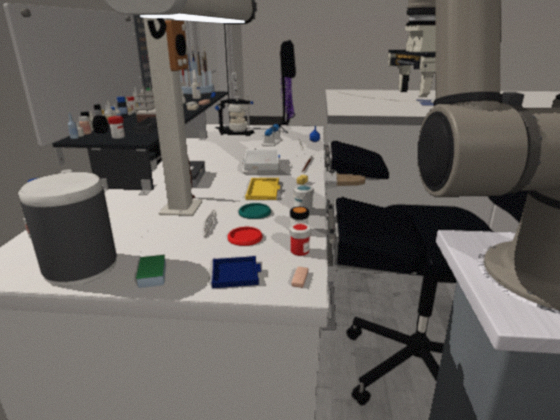

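The top view shows, left to right, wax (152,232), red jar (199,227), amber jar (247,222), teal jar (305,223), cast (348,222) with its opening facing down (towards the robot), and putty (403,219). Behind them are the blue tray (158,175), red holder (227,170), teal holder (292,170) and yellow tray (367,169). The side view shows the same things with nothing above the targets but the lamp.

```bash
cat > look.py <<'E'
from rig import ctrl, eyes, job
import cv2,numpy as np
from scipy.spatial.transform import Rotation as Ro
def ray(px,z,n="top"):
    c=eyes.camera_info(n);K,R,t=[np.array(c[k]) for k in("mtx","R","t")]
    C=-R.T@t; px=np.atleast_2d(px).astype(float)
    d=(R.T@np.linalg.inv(K)@np.c_[px,np.ones(len(px))].T).T
    return (C+d*((z-C[2])/d[:,2])[:,None])[:,:2]
def blob(im,box,h,s=80,v=60,vmax=255,smax=255):
    x0,y0,x1,y1=box
    hsv=cv2.cvtColor(im,cv2.COLOR_RGB2HSV)
    m=np.zeros(hsv.shape[:2],np.uint8)
    for lo,hi in h: m|=cv2.inRange(hsv,(lo,s,v),(hi,smax,vmax))
    k=np.zeros_like(m);k[y0:y1,x0:x1]=m[y0:y1,x0:x1]
    cs,_=cv2.findContours(k,cv2.RETR_EXTERNAL,cv2.CHAIN_APPROX_NONE)
    return max(cs,key=cv2.contourArea)[:,0,:]
def rect(c,z,n="top"):
    p=(ray(c,z,n)*1000).astype(np.float32); (cx,cy),(w,h),a=cv2.minAreaRect(p)
    a=np.radians(a)
    if w<h: w,h,a=h,w,a+np.pi/2     # a = direction of long side
    a=(a+np.pi/2)%np.pi-np.pi/2
    return [round(float(v),3) for v in(cx/1000,cy/1000,w,h,a)]
def tool():
    s=ctrl.sense();R=Ro.from_quat(s["ee_rot"]).as_matrix();return np.array(s["tool_pos"]),R
def go(x,y,z=None,ang=None):
    "shift in tool axes from the measured pose; ang = wanted world direction of tool y"
    p,R=tool(); d=R.T@(np.array([x,y,p[2] if z is None else z])-p)
    turn=0
    if ang is not None:
        cur=np.arctan2(R[1,1],R[0,1]); turn=-((ang-cur+np.pi/2)%np.pi-np.pi/2)
    print("shift",np.round(d,4),"turn",round(turn,3),"q6",round(ctrl.sense()["q"][5],2))
E
python3 - <<'E'
from look import *
c=eyes.camera_info("top");print("cam",-np.array(c["R"]).T@c["t"])
im=eyes.capture("top")
red=[(0,6),(172,180)]
B=dict(wax=((135,220,172,245),[(0,20),(170,180)],40,120,.01),redjar=((188,215,212,240),red,120,60,.052),
 amber=((235,210,262,235),[(5,20)],120,60,.048),tealjar=((293,210,320,237),[(85,110)],50,50,.056),
 putty=((390,208,418,232),[(18,35)],90,110,.02),
 blue=((130,148,185,200),[(105,130)],110,25,.012),redh=((205,148,250,192),red,120,60,.01),tealh=((270,148,318,192),[(80,100)],100,40,.01),yel=((325,142,410,198),[(18,35)],110,90,.012))
out=im.copy()
for k,(b,h,s,v,z) in B.items():
    c=blob(im,b,h,s,v); cv2.drawContours(out,[c[:,None]],-1,(255,0,255),1); print(k,rect(c,z),"ctr px",c.mean(0).round(1))
c=blob(im,(333,207,364,237),[(8,35)],25,120);cv2.drawContours(out,[c[:,None]],-1,(255,0,255),1);print("cast",rect(c,.012))
cv2.imwrite("pics/c1.png",cv2.resize(out[140:250,120:280],None,fx=5,fy=5,interpolation=2)[:,:,::-1])
cv2.imwrite("pics/c2.png",cv2.resize(out[140:250,260:420],None,fx=5,fy=5,interpolation=2)[:,:,::-1])
E
```

```text
cam [ 0.28651455 -0.18535695  0.99628635]
wax [0.43, 0.047, 50.687, 21.486, 1.421] ctr px [151.5 232.9]
redjar [0.435, -0.044, 22.201, 21.628, -0.792] ctr px [197.7 225.8]
amber [0.441, -0.13, 28.724, 28.32, -0.008] ctr px [246.9 222.2]
tealjar [0.436, -0.232, 24.881, 24.549, -0.023] ctr px [305. 223.]
putty [0.446, -0.413, 31.429, 21.788, 1.075] ctr px [403.2 219.6]
blue [0.539, 0.04, 78.891, 72.43, 0.215] ctr px [156.4 174.2]
redh [0.547, -0.091, 67.048, 66.635, -1.111] ctr px [227.  170.3]
tealh [0.546, -0.213, 67.654, 67.54, -0.017] ctr px [292.4 169.8]
yel [0.542, -0.352, 131.568, 81.921, -1.522] ctr px [366.5 168.8]
cast [0.447, -0.315, 43.944, 35.102, 1.41]
```

View pics/c1.png

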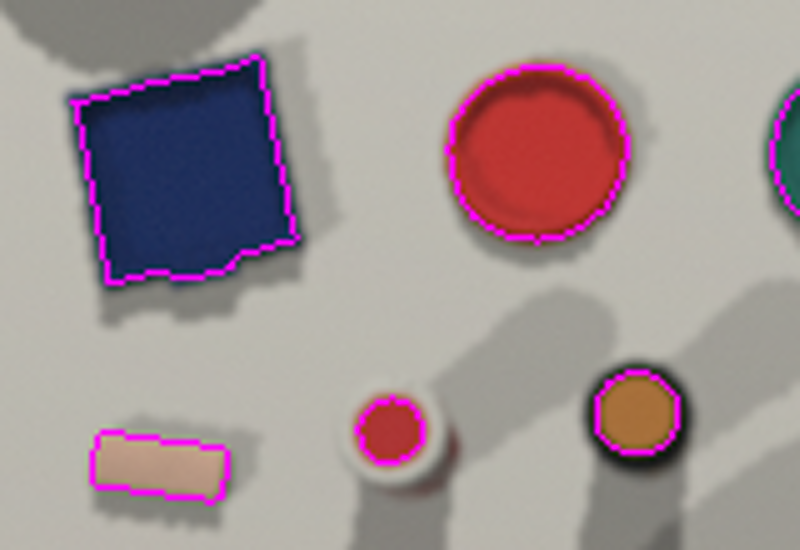

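View pics/c2.png

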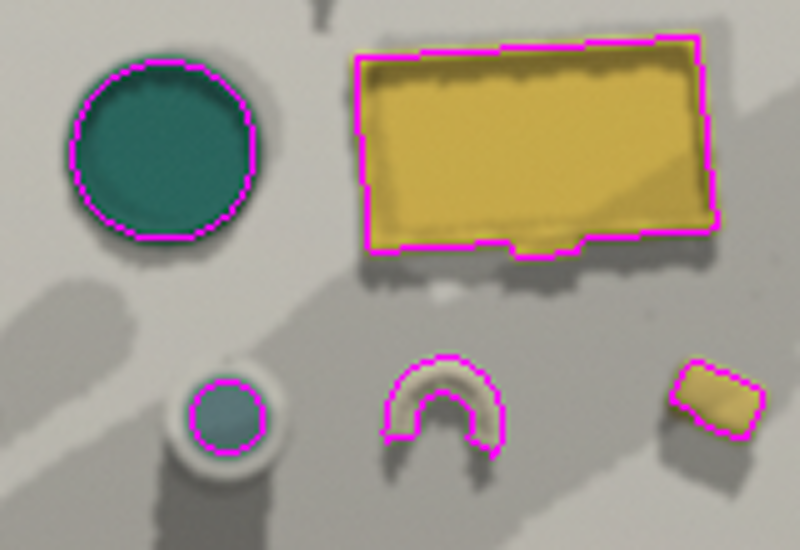

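Everything is outlined cleanly: the contours follow the trays, holders, lid discs, blocks and cast. The cast's legs point down in the image (world -x) and there is a small tab at the front of each tray. I'll start with the putty.

```bash
python3 -c "
from look import *
go(.446,-.413,.10,-.496)"
```

```text
shift [0.2998 0.0041 0.1263] turn -0.767 q6 -0.15
```

Call:
{"api": "shift_gripper", "payload": {
  "offsets": {"x":[0.06,0.12,0.18,0.24,0.29,0.3,0.3],"y":[0,0,0.002,0.003,0.004,0.004,0.004],"z":[0.02,0.04,0.06,0.09,0.12,0.126,0.126],"yaw":[-0.15,-0.3,-0.45,-0.6,-0.75,-0.767,-0.767]},
  "jaw": 0.05,
  "grip_n": 15
}}

```text
time_s: 1.02
tool_pos: [0.4462, -0.4127, 0.1]
ee_rot: [0.859, 0.512, -0.0, -0.001]
wrist_force: [-0.3, -0.7, 0.1]
width: 0.0503
grip_force: 0.0
```

```bash
python3 -c "
from look import *
go(.446,-.413,.008,-.496)"
```

```text
shift [-0.0003  0.0001  0.092 ] turn 0.0 q6 -0.38
```

Accurate. Descend, close, lift.

Call:
{"api": "shift_gripper", "payload": {
  "offsets": {"x":[0,0,0,0],"y":[0,0,0,0],"z":[0.05,0.085,0.092,0.092],"yaw":[0,0,0,0]}
}}

```text
time_s: 1.52
tool_pos: [0.4458, -0.4145, 0.0101]
ee_rot: [0.86, 0.511, 0.0, 0.001]
wrist_force: [-0.3, -0.5, 0.4]
width: 0.0501
grip_force: 0.0
```

Call:
{"api": "shift_gripper", "payload": {
  "offsets": {"x":[0,0,0,0,0],"y":[0,0,0,0,0],"z":[0,0,0,0,0],"yaw":[0,0,0,0,0]},
  "jaw": 0.01,
  "grip_n": 15
}}

```text
time_s: 2.15
tool_pos: [0.4464, -0.4134, 0.0093]
ee_rot: [0.859, 0.512, 0.0, 0.0]
wrist_force: [-1.2, 1.3, 5.8]
width: 0.0219
grip_force: 15.0
```

Call:
{"api": "shift_gripper", "payload": {
  "offsets": {"x":[0,0,0,0],"y":[0,0,0,0],"z":[-0.03,-0.08,-0.092,-0.092],"yaw":[0,0,0,0]}
}}

```text
time_s: 2.65
tool_pos: [0.4463, -0.4134, 0.1011]
ee_rot: [0.859, 0.512, 0.0, 0.001]
wrist_force: [0.6, 1.2, -1.5]
width: 0.0218
grip_force: 15.0
```

```bash
python3 -c "
from look import *
a=.049
go(.545+.030*np.sin(a),-.352-.030*np.cos(a),None,a)"
```

```text
shift [0.0753 0.0731 0.    ] turn -0.545 q6 -0.38
```

Call:
{"api": "shift_gripper", "payload": {
  "offsets": {"x":[0.03,0.06,0.075,0.075,0.075,0.075,0.075,0.075],"y":[0.03,0.06,0.073,0.073,0.073,0.073,0.073,0.073],"z":[0,0,0,0,0.03,0.07,0.086,0.086],"yaw":[-0.18,-0.36,-0.5,-0.545,-0.545,-0.545,-0.545,-0.545]}
}}

```text
time_s: 3.65
tool_pos: [0.5451, -0.3813, 0.0126]
ee_rot: [0.69, 0.724, -0.0, -0.002]
wrist_force: [0.3, -0.6, -0.6]
width: 0.0217
grip_force: 15.0
```

Call:
{"api": "shift_gripper", "payload": {
  "offsets": {"x":[0,0,0],"y":[0,0,0],"z":[0,0,0],"yaw":[0,0,0]},
  "jaw": 0.036
}}

```text
time_s: 4.03
tool_pos: [0.5463, -0.3822, 0.0153]
ee_rot: [0.69, 0.724, -0.0, 0.0]
wrist_force: [0.8, 0.1, 0.5]
width: 0.0358
grip_force: 0.0
```

Call:
{"api": "shift_gripper", "payload": {
  "offsets": {"x":[0,0,0],"y":[0,0,0],"z":[-0.04,-0.09,-0.09],"yaw":[0,0,0]},
  "jaw": 0.05
}}

```text
time_s: 4.4
tool_pos: [0.5483, -0.3839, 0.1102]
ee_rot: [0.69, 0.724, 0.0, 0.005]
wrist_force: [0.7, -0.7, -0.4]
width: 0.0498
grip_force: 0.0
```

```bash
python3 -c "
from look import *
go(.430,.047,None,-.15)"
```

```text
shift [ 0.4362 -0.097  -0.0037] turn 0.199 q6 -0.77
```

Call:
{"api": "shift_gripper", "payload": {
  "offsets": {"x":[0.06,0.12,0.18,0.24,0.3,0.36,0.42,0.434],"y":[-0.013,-0.027,-0.04,-0.053,-0.067,-0.08,-0.095,-0.097],"z":[0,0,0,0,0,0,0,0],"yaw":[0,0.05,0.1,0.15,0.199,0.199,0.199,0.199]},
  "jaw": 0.045
}}

```text
time_s: 5.4
tool_pos: [0.4259, 0.0494, 0.1043]
ee_rot: [0.757, 0.654, -0.001, -0.001]
wrist_force: [0.1, -0.4, 0.6]
width: 0.0449
grip_force: 0.0
```

Call:
{"api": "shift_gripper", "payload": {
  "offsets": {"x":[0,0],"y":[0,0],"z":[0,0],"yaw":[0,0]}
}}

```text
time_s: 5.65
tool_pos: [0.4286, 0.0456, 0.1046]
ee_rot: [0.758, 0.652, 0.0, 0.0]
wrist_force: [0.1, 0.1, 0.3]
width: 0.045
grip_force: 0.0
```

```bash
python3 -c "
from look import *
go(.430,.047,.005,-.15)"
```

```text
shift [0.0016 0.0011 0.0996] turn -0.001 q6 0.08
```

Call:
{"api": "shift_gripper", "payload": {
  "offsets": {"x":[0.0016,0.0016,0.0016,0.0016,0.0016],"y":[0.001,0.001,0.001,0.001,0.001],"z":[0.05,0.09,0.0995,0.0995,0.0995],"yaw":[0,0,0,0,0]}
}}

```text
time_s: 6.28
tool_pos: [0.4303, 0.0477, 0.0064]
ee_rot: [0.758, 0.652, 0.001, 0.001]
wrist_force: [0.2, 0.0, -0.2]
width: 0.0448
grip_force: 0.0
```

Call:
{"api": "shift_gripper", "payload": {
  "offsets": {"x":[0,0,0,0],"y":[0,0,0,0],"z":[0,0,0,0],"yaw":[0,0,0,0]},
  "jaw": 0.01,
  "grip_n": 15
}}

```text
time_s: 6.78
tool_pos: [0.4294, 0.0481, 0.0055]
ee_rot: [0.758, 0.652, 0.0, 0.0]
wrist_force: [0.0, 0.3, 4.5]
width: 0.0199
grip_force: 15.0
```

Call:
{"api": "shift_gripper", "payload": {
  "offsets": {"x":[0,0,0,0],"y":[0,0,0,0],"z":[-0.03,-0.08,-0.1,-0.1],"yaw":[0,0,0,0]}
}}

```text
time_s: 7.28
tool_pos: [0.4301, 0.0481, 0.1063]
ee_rot: [0.758, 0.652, 0.001, 0.001]
wrist_force: [-0.9, -0.1, -0.7]
width: 0.0197
grip_force: 15.0
```

```bash
python3 -c "
from look import *
a=.049
go(.545-.029*np.sin(a),-.352+.029*np.cos(a),None,a)"
```

```text
shift [-0.35    0.1677  0.0005] turn -0.199 q6 0.08
```

Call:
{"api": "shift_gripper", "payload": {
  "offsets": {"x":[-0.05,-0.1,-0.15,-0.2,-0.25,-0.3,-0.35,-0.35],"y":[0.025,0.05,0.075,0.1,0.125,0.145,0.168,0.168],"z":[0,0,0,0,0,0,0,0],"yaw":[-0.05,-0.1,-0.15,-0.199,-0.199,-0.199,-0.199,-0.199]}
}}

```text
time_s: 8.28
tool_pos: [0.5425, -0.3265, 0.1024]
ee_rot: [0.691, 0.723, -0.0, -0.001]
wrist_force: [0.5, -0.0, -0.6]
width: 0.0196
grip_force: 15.0
```

Call:
{"api": "shift_gripper", "payload": {
  "offsets": {"x":[0,0],"y":[0,0],"z":[0,0],"yaw":[0,0]}
}}

```text
time_s: 8.52
tool_pos: [0.5426, -0.3216, 0.1045]
ee_rot: [0.689, 0.725, -0.0, -0.001]
wrist_force: [-0.8, -0.4, -0.1]
width: 0.0197
grip_force: 15.0
```

```bash
python3 -c "
from look import *
a=.049
go(.545-.029*np.sin(a),-.352+.029*np.cos(a),.0145,a)
im=eyes.capture('top');cv2.imwrite('pics/p.png',cv2.resize(im[130:250,260:420],None,fx=5,fy=5)[:,:,::-1])"
```

```text
shift [-0.0016  0.001   0.09  ] turn 0.001 q6 -0.71
```

View pics/p.png

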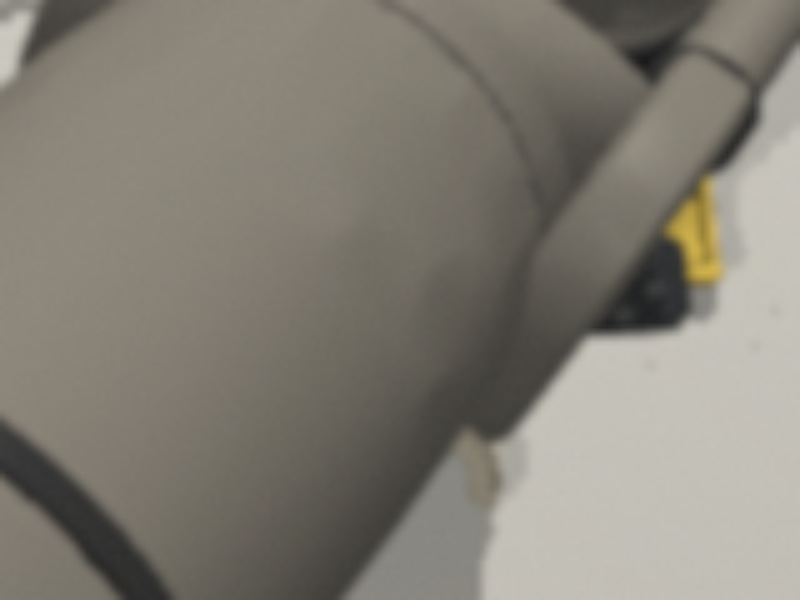

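The arm hides the tray here, and only the cast leg at the lower middle shows. I'll place the wax and check later from the next object.

Call:
{"api": "shift_gripper", "payload": {
  "offsets": {"x":[-0.0015,-0.0015,-0.0015,-0.0015,-0.0015],"y":[0.001,0.001,0.001,0.001,0.001],"z":[0.04,0.08,0.09,0.09,0.09],"yaw":[0,0,0,0,0]}
}}

```text
time_s: 9.2
tool_pos: [0.5451, -0.3251, 0.0171]
ee_rot: [0.689, 0.724, 0.0, 0.002]
wrist_force: [0.0, 0.2, -0.3]
width: 0.0199
grip_force: 15.0
```

Call:
{"api": "shift_gripper", "payload": {
  "offsets": {"x":[0,0,0],"y":[0,0,0],"z":[0,0,0],"yaw":[0,0,0]},
  "jaw": 0.034
}}

```text
time_s: 9.57
tool_pos: [0.5442, -0.3247, 0.0156]
ee_rot: [0.69, 0.724, 0.0, 0.0]
wrist_force: [-0.4, 0.1, -1.1]
width: 0.0337
grip_force: 0.0
```

Call:
{"api": "shift_gripper", "payload": {
  "offsets": {"x":[0,0,0,0],"y":[0,0,0,0],"z":[-0.04,-0.09,-0.11,-0.11],"yaw":[0,0,0,0]},
  "jaw": 0.05
}}

```text
time_s: 10.07
tool_pos: [0.5449, -0.3251, 0.1272]
ee_rot: [0.69, 0.724, 0.0, 0.002]
wrist_force: [0.6, 0.5, -0.4]
width: 0.05
grip_force: 0.0
```

```bash
python3 -c "
from look import *
go(.435,-.044,.13,1.571)"
```

```text
shift [ 0.2862 -0.0959 -0.0039] turn -1.522 q6 -0.71
```

Call:
{"api": "shift_gripper", "payload": {
  "offsets": {"x":[0.058,0.116,0.174,0.232,0.286,0.286,0.286],"y":[-0.02,-0.04,-0.06,-0.08,-0.096,-0.096,-0.096],"z":[0,0,0,0,0,0,0],"yaw":[0,0,0,0,0,0,0]},
  "jaw": 0.066
}}

```text
time_s: 10.95
tool_pos: [0.4342, -0.0436, 0.1246]
ee_rot: [0.689, 0.724, -0.0, -0.0]
wrist_force: [0.8, -0.3, 0.6]
width: 0.0659
grip_force: 0.0
```

```bash
python3 -c "
from look import *
go(.435,-.044,.027)
im=eyes.capture('top');cv2.imwrite('pics/p2.png',cv2.resize(im[130:250,260:420],None,fx=5,fy=5)[:,:,::-1])"
```

```text
shift [-0.0004  0.0008  0.0976] turn 0 q6 -0.33
```

View pics/p2.png

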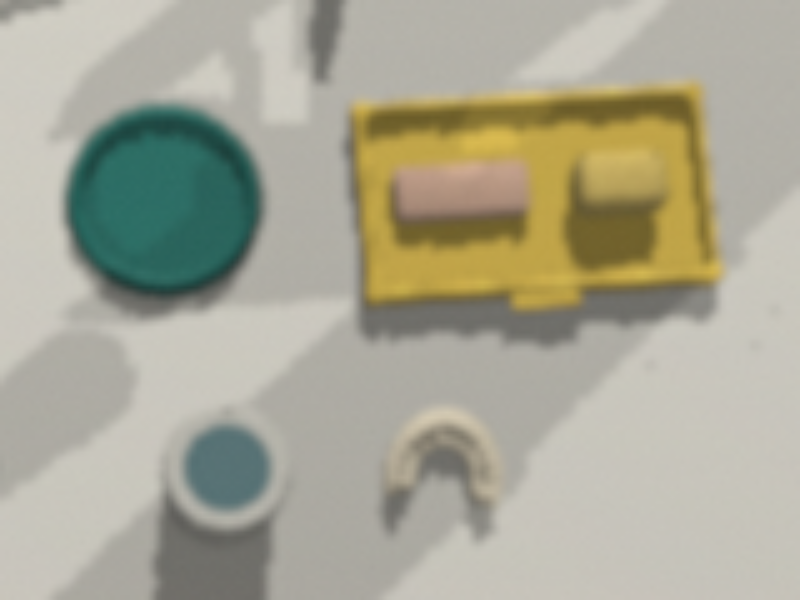

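The wax (460,190) and putty (622,178) lie flat and apart inside the yellow tray. Now the red jar.

Call:
{"api": "shift_gripper", "payload": {
  "offsets": {"x":[0,0,0,0,0],"y":[0.001,0.001,0.001,0.001,0.001],"z":[0.04,0.085,0.0975,0.0975,0.0975],"yaw":[0,0,0,0,0]}
}}

```text
time_s: 11.62
tool_pos: [0.4362, -0.0441, 0.0288]
ee_rot: [0.69, 0.724, 0.0, 0.001]
wrist_force: [-0.0, 0.0, 0.0]
width: 0.0659
grip_force: 0.0
```

Call:
{"api": "shift_gripper", "payload": {
  "offsets": {"x":[0,0,0,0],"y":[0,0,0,0],"z":[0,0,0,0],"yaw":[0,0,0,0]},
  "jaw": 0.03,
  "grip_n": 15
}}

```text
time_s: 12.12
tool_pos: [0.4353, -0.0435, 0.0279]
ee_rot: [0.69, 0.724, 0.0, 0.0]
wrist_force: [-1.0, -0.7, 2.6]
width: 0.0379
grip_force: 15.0
```

Call:
{"api": "shift_gripper", "payload": {
  "offsets": {"x":[0,0,0,0],"y":[0,0,0,0],"z":[-0.03,-0.08,-0.08,-0.08],"yaw":[0,0,0,0]}
}}

```text
time_s: 12.62
tool_pos: [0.4348, -0.0434, 0.1073]
ee_rot: [0.69, 0.724, -0.0, -0.0]
wrist_force: [-0.8, -0.3, -0.7]
width: 0.0379
grip_force: 15.0
```

```bash
python3 -c "
from look import *
go(.547,-.091)"
```

```text
shift [-0.0531  0.1098 -0.    ] turn 0 q6 -0.32
```

Call:
{"api": "shift_gripper", "payload": {
  "offsets": {"x":[-0.025,-0.053,-0.053,-0.053],"y":[0.055,0.11,0.11,0.11],"z":[0,0,0,0],"yaw":[0,0,0,0]}
}}

```text
time_s: 13.12
tool_pos: [0.5459, -0.0905, 0.1057]
ee_rot: [0.69, 0.724, -0.001, -0.002]
wrist_force: [-0.2, -0.6, -0.5]
width: 0.0378
grip_force: 15.0
```

```bash
python3 -c "
from look import *
go(.547,-.091,.0325)
im=eyes.capture('side');cv2.imwrite('pics/s2.png',cv2.resize(im[120:300,160:360],None,fx=3.3,fy=3.3)[:,:,::-1])"
```

```text
shift [-0.0006  0.0014  0.0732] turn 0 q6 -0.35
```

View pics/s2.png

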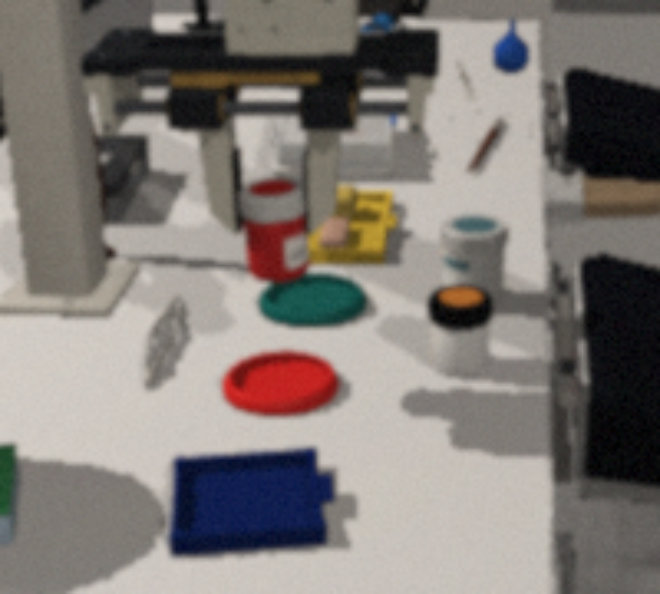

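The jar hangs upright at (275,230), but looks a little off-centre in the fingers towards the camera (+y). I'll measure its lid.

```bash
python3 -c "
from look import *
im=eyes.capture('side')
c=blob(im,(230,170,256,186),[(0,8),(170,180)],100,50)
print(c.min(0),c.max(0),rect(c,.131,'side'))
im0=cv2.imread('pics/side0.png')[:,:,::-1].copy()
c=blob(im0,(285,220,315,236),[(0,8),(170,180)],60,50);print(c.min(0),c.max(0),rect(c,.052,'side'),ctrl.sense()['tool_pos'])
c=blob(im,(205,220,270,250),[(0,8),(170,180)],100,50);print('holder',rect(c,.01,'side'))
"
```

```text
[236 174] [248 178] [0.547, -0.092, 22.75, 22.634, 0.076]
[293 223] [307 230] [0.434, -0.045, 27.527, 26.949, 0.91] [ 0.54595506 -0.09033417  0.10677428]
holder [0.545, -0.08, 75.908, 69.693, -1.493]
```

The lid is centred on the tool, so I'll lower it.

Call:
{"api": "shift_gripper", "payload": {
  "offsets": {"x":[0,0,0,0,0],"y":[0.001,0.001,0.001,0.001,0.001],"z":[0.03,0.06,0.072,0.073,0.073],"yaw":[0,0,0,0,0]}
}}

```text
time_s: 13.85
tool_pos: [0.5491, -0.0911, 0.0357]
ee_rot: [0.69, 0.724, 0.0, 0.001]
wrist_force: [-0.3, 0.1, -0.6]
width: 0.0383
grip_force: 15.0
```

Call:
{"api": "shift_gripper", "payload": {
  "offsets": {"x":[0,0,0,0],"y":[0,0,0,0],"z":[0,0,0,0],"yaw":[0,0,0,0]},
  "jaw": 0.06
}}

```text
time_s: 14.35
tool_pos: [0.5487, -0.091, 0.0348]
ee_rot: [0.69, 0.724, 0.0, 0.0]
wrist_force: [1.0, 0.2, -0.3]
width: 0.0597
grip_force: 0.0
```

Call:
{"api": "shift_gripper", "payload": {
  "offsets": {"x":[0,0,0,0],"y":[0,0,0,0],"z":[-0.04,-0.09,-0.1,-0.1],"yaw":[0,0,0,0]}
}}

```text
time_s: 14.85
tool_pos: [0.5487, -0.091, 0.1349]
ee_rot: [0.69, 0.724, 0.0, 0.0]
wrist_force: [-0.1, 0.7, -1.6]
width: 0.0597
grip_force: 0.0
```

```bash
python3 -c "
from look import *
go(.436,-.232,.13)"
```

```text
shift [-0.1353 -0.1195  0.0048] turn 0 q6 -0.35
```

Call:
{"api": "shift_gripper", "payload": {
  "offsets": {"x":[-0.045,-0.09,-0.135,-0.135,-0.135,-0.135],"y":[-0.04,-0.08,-0.1195,-0.1195,-0.1195,-0.1195],"z":[0,0,0.005,0.005,0.005,0.005],"yaw":[0,0,0,0,0,0]},
  "jaw": 0.072
}}

```text
time_s: 15.6
tool_pos: [0.4364, -0.2306, 0.1291]
ee_rot: [0.689, 0.725, 0.0, -0.0]
wrist_force: [-0.2, 0.6, -0.1]
width: 0.0719
grip_force: 0.0
```

```bash
python3 -c "
from look import *
go(.436,-.232,.031)
im=eyes.capture('top')
c=blob(im,(205,140,250,192),[(0,6),(172,180)],120,60);m=np.zeros(im.shape[:2],np.uint8)
cv2.imwrite('pics/p3.png',cv2.resize(im[130:250,120:320],None,fx=3.5,fy=3.5)[:,:,::-1])"
```

```text
shift [-0.0015 -0.0004  0.0981] turn 0 q6 -0.69
```

View pics/p3.png

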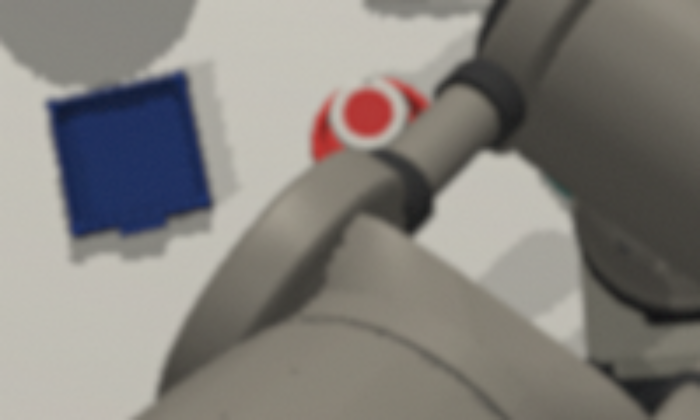

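The red jar stands in its holder, lid at (367,112). The apparent offset fits its height. Next is the teal jar.

Call:
{"api": "shift_gripper", "payload": {
  "offsets": {"x":[-0.0015,-0.0015,-0.0015,-0.0015,-0.0015],"y":[0,0,0,0,0],"z":[0.04,0.085,0.098,0.098,0.098],"yaw":[0,0,0,0,0]}
}}

```text
time_s: 16.27
tool_pos: [0.4371, -0.2336, 0.0331]
ee_rot: [0.689, 0.724, 0.0, 0.001]
wrist_force: [0.1, 0.2, 0.2]
width: 0.0717
grip_force: 0.0
```

Call:
{"api": "shift_gripper", "payload": {
  "offsets": {"x":[0,0,0,0],"y":[0,0,0,0],"z":[0,0,0,0],"yaw":[0,0,0,0]},
  "jaw": 0.035,
  "grip_n": 15
}}

```text
time_s: 16.77
tool_pos: [0.436, -0.2334, 0.032]
ee_rot: [0.69, 0.724, -0.0, 0.0]
wrist_force: [0.5, -0.7, 3.0]
width: 0.0443
grip_force: 15.0
```

Call:
{"api": "shift_gripper", "payload": {
  "offsets": {"x":[0,0,0,0],"y":[0,0,0,0],"z":[-0.03,-0.08,-0.08,-0.08],"yaw":[0,0,0,0]}
}}

```text
time_s: 17.27
tool_pos: [0.4356, -0.2329, 0.1113]
ee_rot: [0.69, 0.724, -0.0, -0.0]
wrist_force: [0.5, 0.3, -0.5]
width: 0.0445
grip_force: 15.0
```

```bash
python3 -c "
from look import *
go(.547,-.213)"
```

```text
shift [ 0.0144  0.1123 -0.    ] turn 0 q6 -0.7
```

Call:
{"api": "shift_gripper", "payload": {
  "offsets": {"x":[0.007,0.014,0.0145,0.0145,0.0145,0.0145,0.0145,0.0145],"y":[0.055,0.11,0.112,0.112,0.112,0.112,0.112,0.112],"z":[0,0,0,0.03,0.06,0.073,0.074,0.074],"yaw":[0,0,0,0,0,0,0,0]}
}}

```text
time_s: 18.27
tool_pos: [0.5472, -0.2135, 0.038]
ee_rot: [0.69, 0.724, 0.0, 0.0]
wrist_force: [-0.8, 0.2, -0.1]
width: 0.0443
grip_force: 15.0
```

```bash
python3 -c "
from look import *
go(.547,-.213)"
```

```text
shift [ 0.0005 -0.0001 -0.    ] turn 0 q6 -0.55
```

Call:
{"api": "shift_gripper", "payload": {
  "offsets": {"x":[0,0,0,0],"y":[0,0,0,0],"z":[0,0,0,0],"yaw":[0,0,0,0]},
  "jaw": 0.068
}}

```text
time_s: 18.77
tool_pos: [0.5471, -0.2133, 0.0378]
ee_rot: [0.69, 0.724, -0.0, 0.0]
wrist_force: [-0.1, -0.6, 0.1]
width: 0.0676
grip_force: 0.0
```

Call:
{"api": "shift_gripper", "payload": {
  "offsets": {"x":[0,0,0,0],"y":[0,0,0,0],"z":[-0.04,-0.09,-0.1,-0.1],"yaw":[0,0,0,0]}
}}

```text
time_s: 19.27
tool_pos: [0.5472, -0.2133, 0.1381]
ee_rot: [0.69, 0.724, 0.0, 0.001]
wrist_force: [-0.1, -0.5, -0.5]
width: 0.0683
grip_force: 0.0
```

```bash
python3 -c "
from look import *
go(.442,-.314,.12,-1.73)"
```

```text
shift [-0.0954 -0.1101  0.0181] turn -1.363 q6 -0.55
```

Call:
{"api": "shift_gripper", "payload": {
  "offsets": {"x":[-0.02,-0.04,-0.06,-0.08,-0.095,-0.095,-0.095,-0.095],"y":[-0.02,-0.04,-0.06,-0.08,-0.11,-0.11,-0.11,-0.11],"z":[0,0,0,0,0.018,0.018,0.018,0.018],"yaw":[-0.18,-0.36,-0.54,-0.72,-0.9,-1.08,-1.26,-1.363]},
  "jaw": 0.065
}}

```text
time_s: 20.27
tool_pos: [0.4409, -0.3128, 0.1177]
ee_rot: [0.077, 0.997, 0.001, -0.001]
wrist_force: [-0.4, 0.5, 0.4]
width: 0.0651
grip_force: 0.0
```

Call:
{"api": "shift_gripper", "payload": {
  "offsets": {"x":[0,0],"y":[0,0],"z":[0,0],"yaw":[0,0]}
}}

```text
time_s: 20.52
tool_pos: [0.4415, -0.3131, 0.1187]
ee_rot: [0.08, 0.997, 0.001, -0.001]
wrist_force: [-0.7, 0.2, -0.5]
width: 0.0651
grip_force: 0.0
```

```bash
python3 -c "
from look import *
go(.442,-.314,.006,1.41)"
```

```text
shift [-0.0008 -0.0009  0.1127] turn -0.0 q6 -2.17
```

Call:
{"api": "shift_gripper", "payload": {
  "offsets": {"x":[-0.001,-0.001,-0.001,-0.001,-0.001,-0.001],"y":[-0.001,-0.001,-0.001,-0.001,-0.001,-0.001],"z":[0.04,0.09,0.11,0.1125,0.1125,0.1125],"yaw":[0,0,0,0,0,0]}
}}

```text
time_s: 21.28
tool_pos: [0.4434, -0.3152, 0.0084]
ee_rot: [0.079, 0.997, -0.001, 0.001]
wrist_force: [-0.8, 0.5, -0.1]
width: 0.0651
grip_force: 0.0
```

Call:
{"api": "shift_gripper", "payload": {
  "offsets": {"x":[0,0,0,0],"y":[0,0,0,0],"z":[0,0,0,0],"yaw":[0,0,0,0]},
  "jaw": 0.03,
  "grip_n": 15
}}

```text
time_s: 21.78
tool_pos: [0.4428, -0.3148, 0.0075]
ee_rot: [0.079, 0.997, -0.0, 0.0]
wrist_force: [-0.2, 0.8, 2.0]
width: 0.041
grip_force: 15.0
```

Call:
{"api": "shift_gripper", "payload": {
  "offsets": {"x":[0,0,0,0,0],"y":[0,0,0,0,0],"z":[-0.03,-0.08,-0.1,-0.1,-0.1],"yaw":[0,0,0,0,0]}
}}

```text
time_s: 22.4
tool_pos: [0.4421, -0.3141, 0.106]
ee_rot: [0.079, 0.997, 0.001, -0.001]
wrist_force: [0.3, -0.4, -1.9]
width: 0.0409
grip_force: 15.0
```

```bash
python3 -c "
from look import *
a=.22
go(.541+.005*np.cos(a)*-1,.040-.005*np.sin(a),None,1.571+a)"
```

```text
shift [-0.037   0.3634  0.0004] turn -0.379 q6 -2.17
```

Call:
{"api": "shift_gripper", "payload": {
  "offsets": {"x":[-0.006,-0.012,-0.018,-0.025,-0.03,-0.037,-0.037,-0.037],"y":[0.06,0.12,0.18,0.24,0.3,0.363,0.363,0.363],"z":[0,0,0,0,0,0,0,0],"yaw":[0,-0.1,-0.2,-0.3,-0.379,-0.379,-0.379,-0.379]}
}}

```text
time_s: 23.4
tool_pos: [0.5358, 0.0379, 0.1058]
ee_rot: [-0.11, 0.994, 0.0, -0.001]
wrist_force: [0.2, -0.4, -0.7]
width: 0.0411
grip_force: 15.0
```

Call:
{"api": "shift_gripper", "payload": {
  "offsets": {"x":[0,0],"y":[0,0],"z":[0,0],"yaw":[0,0]}
}}

```text
time_s: 23.65
tool_pos: [0.5365, 0.0366, 0.107]
ee_rot: [-0.109, 0.994, -0.0, -0.0]
wrist_force: [-0.2, 0.4, -0.5]
width: 0.0413
grip_force: 15.0
```

```bash
python3 -c "
from look import *
a=.22
go(.541+.005*np.cos(a)*-1,.040-.005*np.sin(a),.0145,1.571+a)
im=eyes.capture('side');cv2.imwrite('pics/s3.png',cv2.resize(im[150:300,160:360],None,fx=3.5,fy=3.5)[:,:,::-1])"
```

```text
shift [-0.0002  0.0024  0.0925] turn -0.002 q6 -1.86
```

View pics/s3.png

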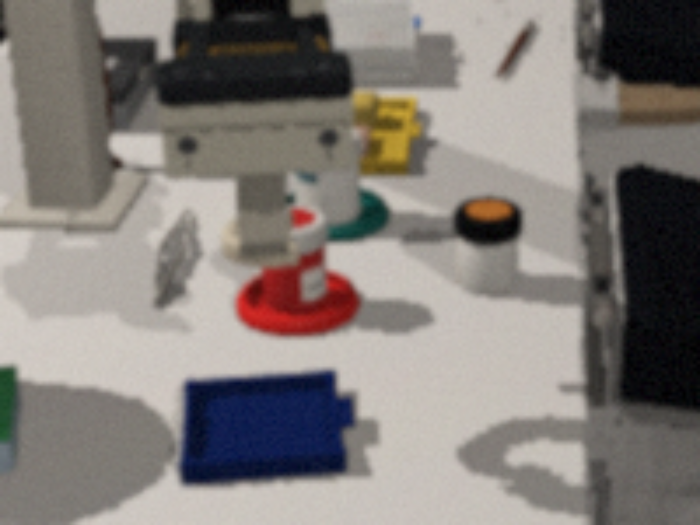

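The cast is level in the fingers around (250,240) over the tray, the amber jar is undisturbed, and the red jar stands upright in its holder. I'll lower the cast.

Call:
{"api": "shift_gripper", "payload": {
  "offsets": {"x":[0,0,0,0,0,0],"y":[0.0025,0.0025,0.0025,0.0025,0.0025,0.0025],"z":[0.04,0.075,0.091,0.0925,0.0925,0.0925],"yaw":[0,0,0,0,0,0]}
}}

```text
time_s: 24.45
tool_pos: [0.537, 0.0403, 0.0159]
ee_rot: [-0.11, 0.994, -0.0, 0.001]
wrist_force: [-0.6, 0.2, -0.7]
width: 0.041
grip_force: 15.0
```

Call:
{"api": "shift_gripper", "payload": {
  "offsets": {"x":[0,0,0],"y":[0,0,0],"z":[0,0,0],"yaw":[0,0,0]},
  "jaw": 0.058
}}

```text
time_s: 24.82
tool_pos: [0.5363, 0.0404, 0.0149]
ee_rot: [-0.11, 0.994, -0.0, 0.0]
wrist_force: [-0.0, 0.2, -0.6]
width: 0.0577
grip_force: 0.0
```

Call:
{"api": "shift_gripper", "payload": {
  "offsets": {"x":[0,0,0,0,0],"y":[0,0,0,0,0],"z":[-0.03,-0.08,-0.13,-0.15,-0.15],"yaw":[0,0,0,0,0]}
}}

```text
time_s: 25.45
tool_pos: [0.537, 0.0404, 0.1662]
ee_rot: [-0.11, 0.994, -0.0, 0.002]
wrist_force: [0.5, -0.1, 0.1]
width: 0.0579
grip_force: 0.0
```

```bash
python3 -c "
from look import *
go(.35,-.45)"
```

```text
shift [ 0.2896 -0.4377 -0.0006] turn 0 q6 -1.86
```

Call:
{"api": "shift_gripper", "payload": {
  "offsets": {"x":[0.035,0.07,0.105,0.14,0.175,0.21,0.245,0.28],"y":[-0.05,-0.1,-0.15,-0.2,-0.25,-0.3,-0.36,-0.41],"z":[0,0,0,0,0,0,0,0],"yaw":[0,0,0,0,0,0,0,0]}
}}

```text
time_s: 26.45
tool_pos: [0.3532, -0.4171, 0.163]
ee_rot: [-0.11, 0.994, 0.001, -0.0]
wrist_force: [1.3, -0.5, 0.3]
width: 0.0576
grip_force: 0.0
```

Call:
{"api": "shift_gripper", "payload": {
  "offsets": {"x":[0.05,0.1,0.15,0.15,0.15],"y":[-0.02,-0.05,-0.06,-0.06,-0.06],"z":[0,0,0,0,0],"yaw":[0,0,0,0,0]}
}}

```text
time_s: 27.08
tool_pos: [0.2212, -0.5064, 0.1634]
ee_rot: [-0.11, 0.994, 0.001, 0.0]
wrist_force: [0.4, -0.2, 0.3]
width: 0.0583
grip_force: 0.0
```

```bash
python3 -c "
from look import *
im=eyes.capture('top');cv2.imwrite('pics/p4.png',cv2.resize(im[130:250,120:420],None,fx=2.66,fy=2.66,interpolation=2)[:,:,::-1])
im=eyes.capture('side');cv2.imwrite('pics/s4.png',cv2.resize(im[150:300,160:360],None,fx=4,fy=4,interpolation=2)[:,:,::-1])"
```

```text
(no output)
```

View pics/p4.png

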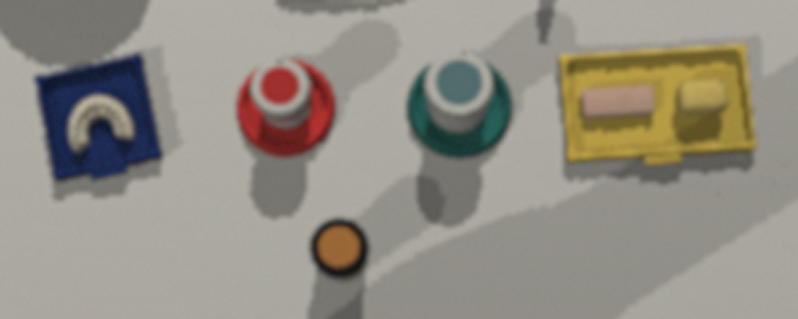

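View pics/s4.png

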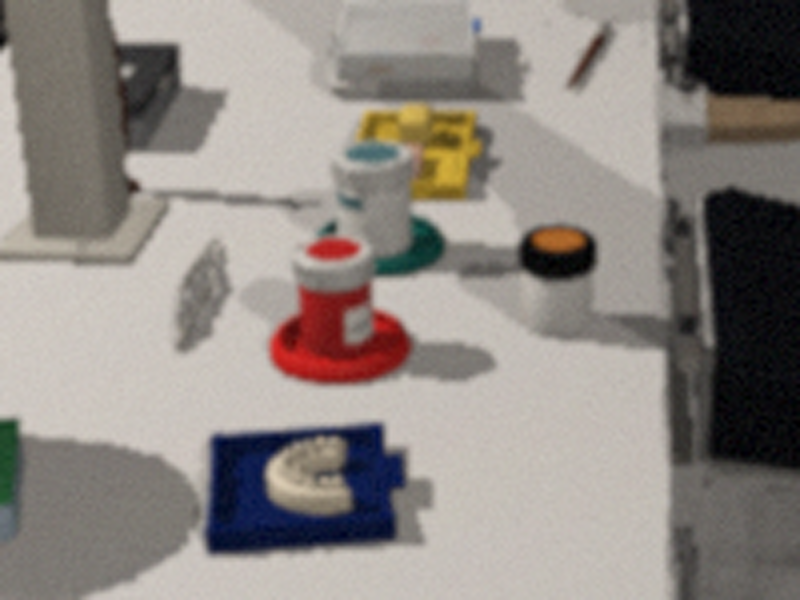

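Both views show everything placed flat: cast (100,125) centred in the blue tray, both jars upright in their holders, and the wax and putty side by side in the yellow tray. The amber jar (338,247) hasn't moved. Handing in.

```bash
python3 -c "
from rig import ctrl, eyes, job
print(job.finish_job())"
```

```text
the job is handed in; nothing more can be done
None
```

I handed the job in at about 27 s: final pictures show all five things flat in their places and the amber jar where it was; no verdict came back.

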